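Tip the plaster bat flat and push it against the bench stop

ROBOT

A 6-joint arm with a two-finger parallel gripper is mounted at the origin on the work surface. World frame = base frame: x ahead of the robot, y to its left, z up, the work surface at z = 0. Lengths are in m, angles in rad, forces in N, time in s.
With the tool pointing down it reaches from about 0.325 to 0.775 m from the base axis. Payload 9.3 kg.
Tool frame: the origin (TCP) lies on the centre line of the jaws, within the pads' length; the fingertips stand 11 mm ahead of it and the grasp point (between the pads) lies 8 mm behind it; z points along the fingers, y is the direction in which the jaws open and shut (so a half turn about z gives the same grasp; the last joint's range is limited). The gripper opens to 85 mm and grips with 20 to 120 N. Pads are 22 mm wide; open, the fingers measure 114 mm over their backs; the gripper's body (76 mm by 85 mm) begins 54 mm behind the grasp point. The pads swing forward as they close: fully open they stand 13 mm farther back than shut.
Start: joints at [-1.493, 0.259, 0.021, 1.334, 0, 1.418], TCP at [0.126, -0.535, 0.242] pointing down, gripper open.
Joint ranges: [-3.04, 3.04], [-0.91, 1.82], [-1.04, 1.36], [-1.92, 1.95], [-1.52, 1.45], [-3.14, 3.14]. Speed limits (rad/s): [2.22, 2.22, 2.79, 3.14, 3.14, 3.14].

INTERFACE

Orientations are given as [roll, pitch, yaw] about the fixed x, y, z axes, in that order (R = Rz(yaw) Ry(pitch) Rx(roll)).
In Python, from rig import ctrl gives the robot as it stands. The module is installed in compiled form; this text tells all that it offers.
- The arm moves only by the tool move_arm, never from a script. Its argument "steps" is a list of rows, each a list of 7 numbers: the turn, a rotation vector about the tool's x, y, z in units of 8 degrees (1.0 is 8 degrees), then the shift along the tool's x, y, z in units of 0.04 m (1.0 is 0.04 m), then the gripper command: -1 is fully open, 1 is shut, values between are in proportion. A call has 1 to 8 rows; each row shifts and turns the commanded pose from where the row before left it, along the tool's axes as they then stand; what a row does not reach is not made up. A row lasts 1/8 s, in which the tool goes at most 62.5 mm and 10.7 degrees, less where a joint would pass 70% of its speed; a pose out of reach is approached as far as the arm can. A call with a number of a shift or a turn outside -1 to 1 is refused whole. A call with a gripper value outside its range is refused whole. The fingers move at their own pace and stop on an object; "newtons" is the grip in N (left out, the last holds). Time passes only in rows, so rows that do not move let the fingers close. It gives the time, the measured TCP pose, the force and the opening at its end, in the units of the state.
- ctrl.state(): the state, without advancing time (a new reading comes with each control period).
- ctrl.snapshot(name): name is "side" or "top"; returns the picture (480x640x3 uint8, red, green, blue); there is no depth.
- ctrl.camera_model(name): a dict with "mtx" (3x3 intrinsics, pixels), "k1" (the pictures are not rectified: a ray, as slopes to the right and down, at radius r is drawn at 1 + k1 r^2 times it, then the intrinsics apply), "position" and "rotation" of the camera in the world. Camera axes: x right, y up, looking along -z (the intrinsics and any distortion apply to the point x, -y, -z); pixel columns grow to the right and rows downward; lengths in m; the calibration is good to about 2 mm. A picture is of the moment at which its call begins. camera_model takes no time and is no camera call.
- ctrl.finish_job(): hands the job in, once; it reports no verdict.
The state is a dict: "time_s": time; "joints": joint angles; "dq": joint speeds; "tau": joint torques, N m; "ee_pos": TCP position; "ee_rot": TCP orientation; "contact_force": force on the tool from outside, world axes, zero at the start; "torque": the same for the moment, N m; "opening": finger opening in m.
Only numpy, scipy, OpenCV 4.12 (cv2) and the standard library are available. Lean on these libraries where they do the work, as an engineer would, in place of code of your own. Each camera call takes 0.05 s, during which the arm holds its last target.

TASK

Push over the white plaster slab that stands on its edge, so that it falls flat onto the bench towards the wooden batten, then push it along the bench until its whole front edge sits flush against the batten. Only push with the fingers: do not pick the slab up or carry it, and leave the pot, the kiln prop and the jar where they stand.

Things in the scene. Friction and masses are not known exactly. Their poses are not given: they have to be found in the camera images.
- bat: White plaster slab, 160 wide (own x) x 30 thick (own y) x 110 high (own z), 0.35 to 0.6 kg, loose, standing on its 160 x 30 edge, own z up. Origin: centre of that lower edge face. Own +y looks within 0.2 rad towards the batten; the -y face has clay smears. Tips once leaned 0.27 rad. Lying as wanted: own y down, own z to the batten, origin in the trailing edge face, 15 above the bench.
- bat_top_l (a point): Point on the slab: the -x end of its top edge (80 to own -x, mid-thickness, 110 above its origin along own z). Once the slab lies flat it is one end of the leading edge face that must meet the batten.
- bat_top_r (a point): The same at the +x end of the top edge (80 to own +x).
- bat_mid (a point): Centre of the slab (55 above its origin along own z). 55 above the bench while it stands, 15 when it lies.
- stop: Straight wooden batten screwed to the bench, 320 long (own x) x 35 wide (own y) x 25 high. Origin: centre of its underside. The slab stands on its -y side; the -y long face, 17.5 from the origin, is the one to push it against. Once tipped, the slab lies about 40 to 95 short of that face.
- pot: Bystander: open terracotta pot, 68 diameter, 68 high, loose. Origin: centre of its underside.
- prop: Bystander: off-white square kiln prop, 40 x 40 x 100 high, standing, loose. Origin: centre of its underside.
- jar: Bystander: grey glaze jar with a white lid, 62 diameter, 85 high, loose. Origin: centre of its underside.
Things that resemble listed ones, but are neither listed nor needed, are in the scene too. Leave any black look-alike of the bat alone.

How it is judged:
On the way, in this order (a step that is already met when the one before it is completed fails the run):
1. the slab has been tipped flat onto the bench towards the batten (angle between bat's own y axis and vertical above 3 rad and height (world z) of bat below 0.025 m and linear speed of bat below 0.15 m/s), for 0.2 s.
2. the slab's whole leading edge is flush against the batten (angle between bat's own y axis and vertical above 3 rad and height (world z) of bat below 0.025 m and y of bat_top_l in the frame of stop between -0.0225 and -0.0125 m and x of bat_top_l in the frame of stop between -0.16 and 0.16 m and y of bat_top_r in the frame of stop between -0.0225 and -0.0125 m and x of bat_top_r in the frame of stop between -0.16 and 0.16 m), for 0.2 s.
At the end, for the whole second after the job is handed in: The slab lies flat on the bench, clay-smeared face up (own y within 0.14 rad of straight down, origin lower than 25 mm), at rest, both ends of its leading edge within 5 mm of the batten's face and within the batten's length; pot, prop and jar upright and within 30 mm of their starting places (all of step 2 and linear speed of bat below 0.01 m/s and angular speed of bat below 0.1 rad/s and distance of each of pot, prop, jar from where it was at the start of the episode below 0.03 m and angle between each of pot, prop, jar's own z axis and vertical below 0.2 rad); the robot touches nothing.
It fails at once if the slab is lifted or carried (height (world z) of bat_mid above 0.075 m or (angle between bat's own y axis and vertical above 2.9 rad and height (world z) of bat_mid above 0.045 m)).
It fails at once if the terracotta pot is shoved away or knocked over (distance of pot from where it was at the start of the episode above 0.03 m or angle between pot's own z axis and vertical above 0.4 rad).
It fails at once if the kiln prop is shoved away or knocked over (distance of prop from where it was at the start of the episode above 0.03 m or angle between prop's own z axis and vertical above 0.4 rad).
It fails at once if the glaze jar is shoved away or knocked over (distance of jar from where it was at the start of the episode above 0.03 m or angle between jar's own z axis and vertical above 0.4 rad).
It also fails if it takes over 72 s, if anything falls off the work surface, if the arm or the gripper's body presses on something with over 40 N, if the wrist force passes 120 N, or if a joint passes its speed limit or range.

## Working session

There is one attempt and no reset: what is moved stays moved. The work goes in short steps, Python scripts to look and compute and a tool call to move; the robot and the scene stay as the last step left them, time stands still between calls to the robot, and variables do not carry over. Pictures are saved under pics/ and viewed, and the job is handed in when it is done.

Besides the shell and the picture viewer there is one more tool, called after "Emit:" as name(argument=value, ...) on one line, values as JSON. move_arm: Moves the arm, as the interface text tells. Shifts and turns lie within -1 to 1; 1 stands for 0.04 m of shift or 8 degrees of turn. Its arguments: {"type":"object","properties":{"steps":{"type":"array"},"newtons":{"type":"number"}},"required":["steps"]}

```bash
mkdir -p pics; python3 - <<'E'
from rig import ctrl
import cv2
for n in("side","top"):
    im=ctrl.snapshot(n); cv2.imwrite(f"pics/{n}0.png",im[:,:,::-1])
    m=ctrl.camera_model(n); print(n,m)
print(ctrl.state())
E
```

```text
side {'mtx': array([[446.71729802,   0.        , 314.34112141],
       [  0.        , 446.71729802, 245.20521665],
       [  0.        ,   0.        ,   1.        ]]), 'k1': 0.0198787020559263, 'position': array([ 0.48778429, -0.95894901,  0.65190351]), 'rotation': array([ 1.0425309 , -0.01490284, -0.02146841])}
top {'mtx': array([[445.00383773,   0.        , 307.03181344],
       [  0.        , 445.00383773, 232.10137725],
       [  0.        ,   0.        ,   1.        ]]), 'k1': -0.09337398861187814, 'position': array([ 0.46816647, -0.00560161,  1.03076959]), 'rotation': array([ 0.05911703, -0.01129735, -1.58106485])}
{'time_s': 0.1, 'joints': array([-1.49258176e+00,  2.59162700e-01,  2.08634533e-02,  1.33369466e+00,
       -2.60202561e-05,  1.41818420e+00]), 'dq': array([ 0.000604  , -0.00130332, -0.00035055,  0.00039647, -0.00073695,
        0.00060973]), 'tau': array([ 4.81744384e-03, -5.56691980e+01,  3.45073378e+01,  1.15786135e-02,
       -1.46839729e-04,  2.19265225e-06]), 'ee_pos': array([ 0.12579435, -0.53519219,  0.2417222 ]), 'ee_rot': array([-3.14040504e+00, -1.56338596e-04,  2.30826614e-01]), 'contact_force': array([-0.14900876,  0.2085351 ,  0.39273182]), 'torque': array([-0.01242008,  0.01402673,  0.03798441]), 'opening': 0.08570775006604368}
```

View pics/side0.png

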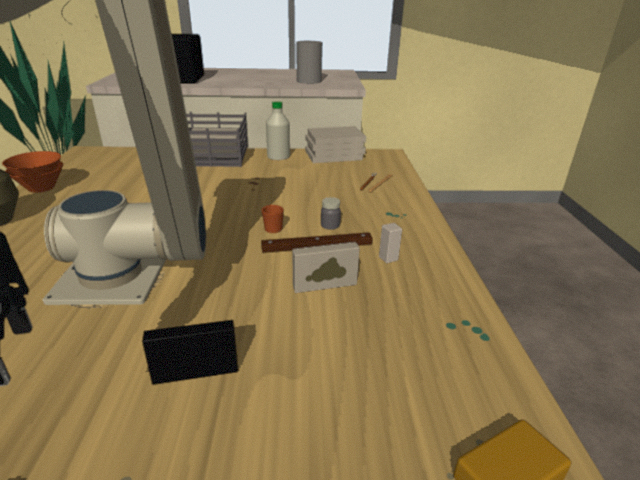

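View pics/top0.png

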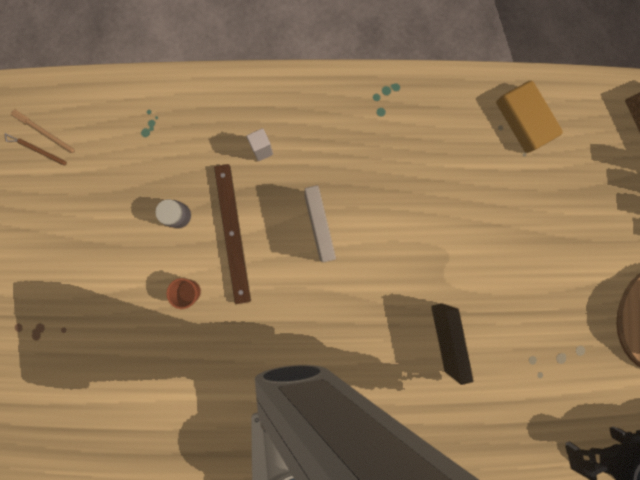

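Candidates for the slab:
- White slab with smears: side (325,267), top (320,225).
- Black look-alike: side (190,350), top (453,343).
- Pale stack at the back: side (335,143).
- Off-white prop: side (391,243).

I choose the smeared white slab. The batten is at top (232,233). Next I check the choice in a crop and measure.

```bash
cat > h.py <<'E'
import numpy as np,cv2
from scipy.spatial.transform import Rotation as Ro
from rig import ctrl
def cam(n):
    m=ctrl.camera_model(n); return m,Ro.from_euler('xyz',m['rotation']).as_matrix()
def ray(n,p):
    m,R=cam(n); p=np.array(p,float).reshape(-1,2)
    K=m['mtx']; s=np.c_[(p[:,0]-K[0,2])/K[0,0],(p[:,1]-K[1,2])/K[1,1]]
    u=s.copy()
    for _ in range(20): u=s/(1+m['k1']*(u**2).sum(1))[:,None]
    return m['position'],np.c_[u[:,0],-u[:,1],-np.ones(len(u))]@R.T
def onz(n,p,z):
    o,d=ray(n,p); t=(z-o[2])/d[:,2]; return o+t[:,None]*d
def proj(n,P):
    m,R=cam(n); c=(np.array(P,float).reshape(-1,3)-m['position'])@R
    u=np.c_[c[:,0],-c[:,1]]/-c[:,2:]; u=u*(1+m['k1']*(u**2).sum(1))[:,None]
    return u*[m['mtx'][0,0],m['mtx'][1,1]]+m['mtx'][:2,2]
def snap(n,name):
    im=ctrl.snapshot(n)[:,:,::-1].copy(); cv2.imwrite(f'pics/{name}.png',im); return im
def crop(im,x0,y0,x1,y1,k,name): cv2.imwrite(f'pics/{name}.png',cv2.resize(im[y0:y1,x0:x1],None,fx=k,fy=k,interpolation=cv2.INTER_CUBIC))
E
python3 - <<'E'
from h import *
t=cv2.imread('pics/top0.png');s=cv2.imread('pics/side0.png')
crop(t,140,110,380,310,3.3,'ctop');crop(s,230,180,430,310,4,'cside')
# batten mask
hsv=cv2.cvtColor(t,cv2.COLOR_BGR2HSV)
print(hsv[233,226],hsv[225,318],hsv[200,313],hsv[255,327],hsv[280,300])
E
```

```text
[ 11 143  80] [ 14  50 158] [ 14  51 159] [ 16  50 162] [ 17 108 181]
```

View pics/ctop.png

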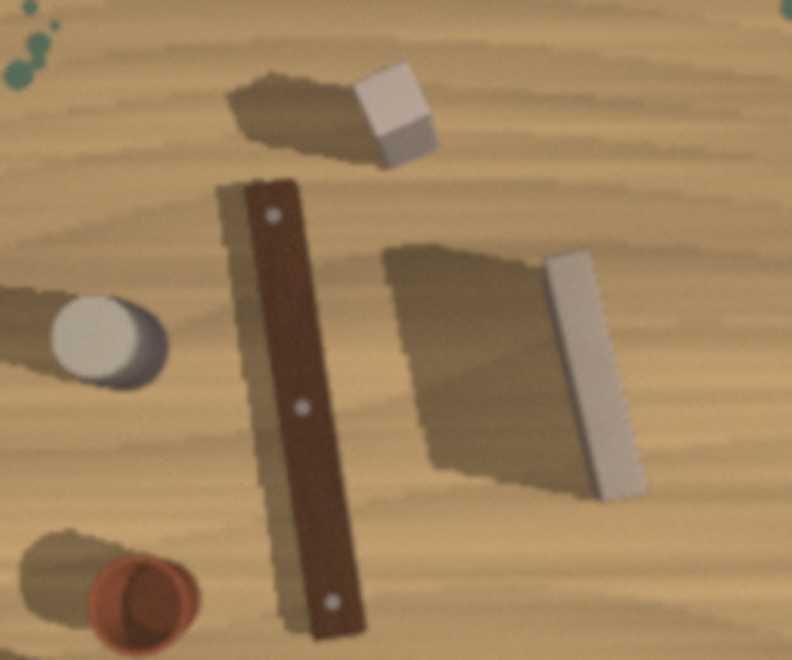

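View pics/cside.png

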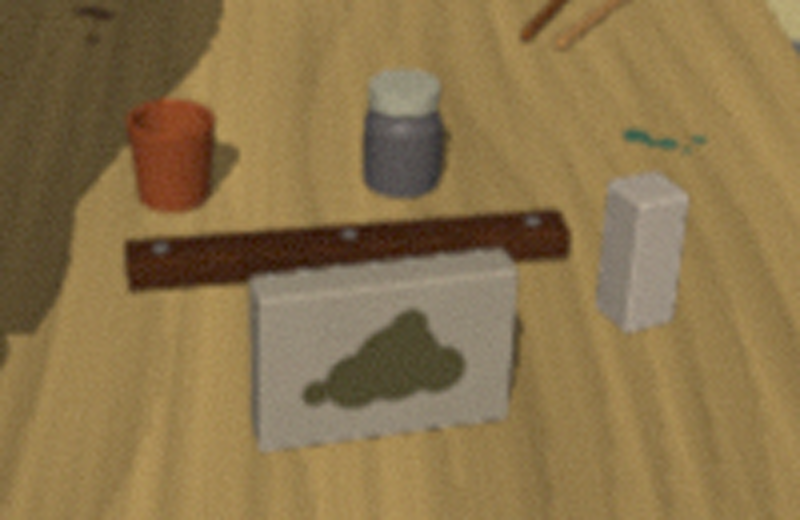

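The crop confirms it: the smeared face looks at the side camera (-y), and the batten lies beyond it. Crop corners give the numbers.

```bash
python3 - <<'E'
from h import *
np.set_printoptions(precision=4,suppress=True)
f=lambda L:np.array(L)/3.3+[140-.35,110-.35]
B=onz('top',f([(247,187),(297,180),(365,632),(313,641)]),.025)
S=onz('top',f([(545,260),(590,250),(645,492),(603,502)]),.11)
print('batten',B,'\n slab',S)
for n,C in(('b',B),('s',S)):
    c=C.mean(0); 
    l=(C[0]+C[1]-C[2]-C[3])/2; print(n,c,'len',np.linalg.norm(l),'yaw',np.arctan2(l[1],l[0]),'wid',np.linalg.norm(C[1]+C[2]-C[0]-C[3])/2)
g=lambda L:np.array(L)/4+[230-.4,180-.4]
print('side base of smeared face',onz('side',g([(262,450),(507,420)]),0), 'topedge', onz('side',g([(253,295),(515,262)]),.11))
print('pot',onz('top',f([(145,605)]),.068),'jar',onz('top',f([(95,337)]),.085))
print('prop',onz('top',f([(352,85),(408,62),(430,115),(375,138)]),.1))
E
```

```text
batten [[0.6807 0.1931 0.025 ]
 [0.6852 0.1582 0.025 ]
 [0.3732 0.1117 0.025 ]
 [0.3674 0.1473 0.025 ]] 
 slab [[ 0.6139 -0.0128  0.11  ]
 [ 0.62   -0.0414  0.11  ]
 [ 0.4668 -0.0741  0.11  ]
 [ 0.4608 -0.0476  0.11  ]]
b [0.5266 0.1526 0.025 ] len 0.3160445966900986 yaw 0.14649151032419244 wid 0.03559560092468111
s [ 0.5404 -0.044   0.11  ] len 0.15680347319637705 yaw 0.21685189994418974 wid 0.0281426892671478
side base of smeared face [[ 0.4694 -0.0704  0.    ]
 [ 0.6232 -0.0388 -0.    ]] topedge [[ 0.4649 -0.0685  0.11  ]
 [ 0.6221 -0.0297  0.11  ]]
pot [[0.3957 0.2513 0.068 ]] jar [[0.5706 0.2803 0.085 ]]
prop [[0.731  0.1107 0.1   ]
 [0.7458 0.0745 0.1   ]
 [0.7106 0.0603 0.1   ]
 [0.6959 0.0958 0.1   ]]
```

```bash
cat >> h.py <<'E'
def plan(tgt,n,grip=-1,yaw=None):
    st=ctrl.state(); p=np.array(st['ee_pos']); R=Ro.from_euler('xyz',st['ee_rot'])
    T=Ro.from_euler('xyz',[np.pi,0,yaw]) if yaw is not None else R
    rv=(R.inv()*T).as_rotvec(); print('pos',p,'rot',st['ee_rot'],'t',st['time_s'],'F',st['contact_force'])
    w=np.degrees(rv)/8/n; d=(np.array(tgt)-p)/n
    for i in range(n):
        A=R*Ro.from_rotvec(rv*(i+.5)/n)
        print([round(float(v),3) for v in np.r_[w,A.inv().apply(d)/.04,grip]])
E
python3 - <<'E'
from h import *
np.set_printoptions(precision=4,suppress=True)
plan([.5545,-.118,.242],16,-1,1.786)
E
```

```text
pos [ 0.1258 -0.5352  0.2417] rot [-3.1404 -0.0002  0.2308] t 0.1 F [-0.149   0.2085  0.3927]
[-0.0, -0.0, -0.696, 0.824, -0.442, 0.0, -1.0]
[-0.0, -0.0, -0.696, 0.863, -0.36, 0.0, -1.0]
[-0.0, -0.0, -0.696, 0.893, -0.274, 0.0, -1.0]
[-0.0, -0.0, -0.696, 0.916, -0.186, 0.0, -1.0]
[-0.0, -0.0, -0.696, 0.93, -0.097, -0.0, -1.0]
[-0.0, -0.0, -0.696, 0.935, -0.006, -0.0, -1.0]
[-0.0, -0.0, -0.696, 0.931, 0.085, -0.0, -1.0]
[-0.0, -0.0, -0.696, 0.918, 0.175, -0.0, -1.0]
[-0.0, -0.0, -0.696, 0.897, 0.263, -0.0, -1.0]
[-0.0, -0.0, -0.696, 0.867, 0.349, -0.0, -1.0]
[-0.0, -0.0, -0.696, 0.829, 0.431, -0.0, -1.0]
[-0.0, -0.0, -0.696, 0.783, 0.51, -0.0, -1.0]
[-0.0, -0.0, -0.696, 0.73, 0.583, -0.0, -1.0]
[-0.0, -0.0, -0.696, 0.67, 0.651, -0.0, -1.0]
[-0.0, -0.0, -0.696, 0.604, 0.713, -0.0, -1.0]
[-0.0, -0.0, -0.696, 0.532, 0.769, -0.0, -1.0]
```

Emit:
move_arm(steps=[[0,0,-0.7,0.82,-0.44,0,-1],[0,0,-0.7,0.86,-0.36,0,-1],[0,0,-0.7,0.89,-0.27,0,-1],[0,0,-0.7,0.92,-0.19,0,-1],[0,0,-0.7,0.93,-0.1,0,-1],[0,0,-0.7,0.93,0,0,-1],[0,0,-0.7,0.93,0.08,0,-1],[0,0,-0.7,0.92,0.17,0,-1]])

```text
time_s: 1.1
ee_pos: [0.3499, -0.3361, 0.242]
ee_rot: [-3.141, -0.0, 1.016]
contact_force: [-0.1, -0.7, -0.1]
opening: 0.0855
```

Emit:
move_arm(steps=[[0,0,-0.7,0.9,0.26,0,-1],[0,0,-0.7,0.87,0.35,0,-1],[0,0,-0.7,0.83,0.43,0,-1],[0,0,-0.7,0.78,0.51,0,-1],[0,0,-0.7,0.73,0.58,0,-1],[0,0,-0.7,0.67,0.65,0,-1],[0,0,-0.7,0.6,0.71,0,-1],[0,0,-0.7,0.53,0.77,0,-1]])

```text
time_s: 2.1
ee_pos: [0.5726, -0.1369, 0.2419]
ee_rot: [-3.141, -0.0, 1.798]
contact_force: [-0.8, -0.3, 0.5]
opening: 0.0856
```

```bash
python3 - <<'E'
from h import *
np.set_printoptions(precision=4,suppress=True)
plan([.5545,-.118,.095],5,-1,1.786)
crop(snap('side','s1'),180,100,480,330,2.6,'s1c')
E
```

```text
pos [ 0.5726 -0.1369  0.2419] rot [-3.141  -0.0003  1.7979] t 2.1 F [-0.8483 -0.3014  0.4921]
[-0.001, -0.0, 0.017, 0.112, -0.067, 0.735, -1.0]
[-0.001, -0.0, 0.017, 0.112, -0.067, 0.735, -1.0]
[-0.001, -0.0, 0.017, 0.112, -0.067, 0.735, -1.0]
[-0.001, -0.0, 0.017, 0.112, -0.068, 0.735, -1.0]
[-0.001, -0.0, 0.017, 0.111, -0.068, 0.735, -1.0]
```

View pics/s1c.png

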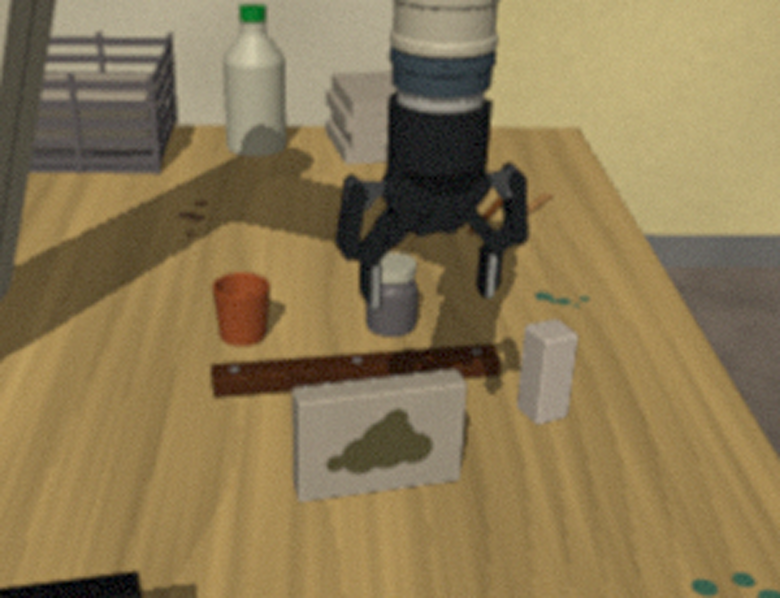

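The gripper hangs open above and behind the slab, at crop (430,230), with its jaws parallel to the slab. The slab is undisturbed at crop (380,435). I lower next.

Emit:
move_arm(steps=[[0,0,0.02,0.11,-0.07,0.73,-1],[0,0,0.02,0.11,-0.07,0.73,-1],[0,0,0.02,0.11,-0.07,0.73,-1],[0,0,0.02,0.11,-0.07,0.73,-1],[0,0,0.02,0.11,-0.07,0.73,-1],[0,0,0,0,0,0,-1]])

```text
time_s: 2.9
ee_pos: [0.5519, -0.1188, 0.0944]
ee_rot: [-3.138, -0.003, 1.781]
contact_force: [0.3, -0.5, 0.2]
opening: 0.0851
```

```bash
python3 - <<'E'
from h import *
np.set_printoptions(precision=4,suppress=True)
plan([.546,-.0694,.095],4,-1,1.786)
crop(snap('side','s2'),180,100,480,330,2.6,'s2c')
E
```

```text
pos [ 0.5519 -0.1188  0.0944] rot [-3.1376 -0.0026  1.7808] t 2.9 F [ 0.2865 -0.5289  0.223 ]
[-0.007, -0.005, -0.009, 0.309, 0.028, -0.003, -1.0]
[-0.007, -0.005, -0.009, 0.309, 0.029, -0.004, -1.0]
[-0.007, -0.005, -0.009, 0.309, 0.029, -0.004, -1.0]
[-0.007, -0.005, -0.009, 0.309, 0.03, -0.004, -1.0]
```

View pics/s2c.png

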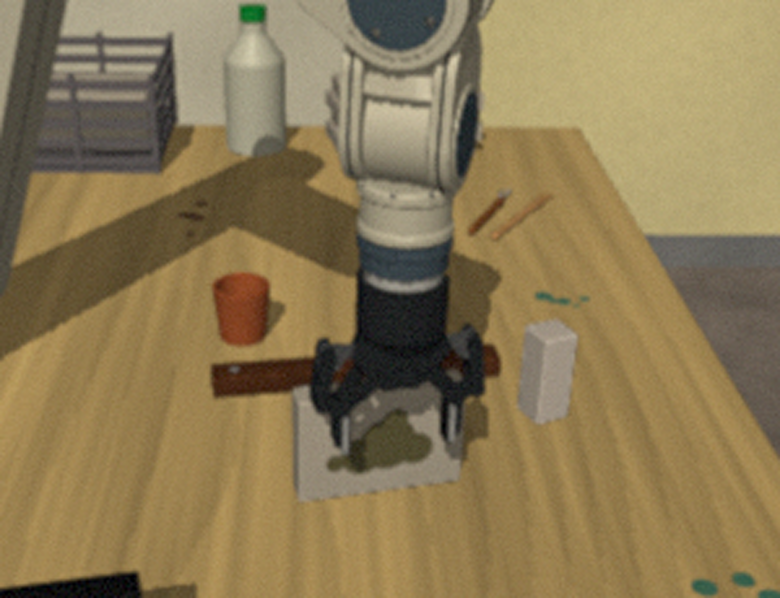

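The fingers (crop 345/455,430) stand in front of the smeared face near the slab's middle. Now I tip it.

Emit:
move_arm(steps=[[0,0,0,0.3,0,0,-1],[0,0,0,0.3,0,0,-1],[0,0,0,0.3,0,0,-1],[0,0,0,0.2,0,0,-1],[0,0,0,0.2,0,0,-1],[0,0,0,0.2,0,0,-1]])

```text
time_s: 3.7
ee_pos: [0.5409, -0.0603, 0.0964]
ee_rot: [3.141, 0.0, 1.781]
contact_force: [0.9, -0.8, -0.1]
opening: 0.0854
```

```bash
python3 - <<'E'
from h import *
crop(snap('side','s3'),180,100,480,330,2.6,'s3c')
print(ctrl.state()['ee_pos'],ctrl.state()['contact_force'])
E
```

```text
[ 0.54056846 -0.05949784  0.09630404] [-0.8153761   1.8051486  -0.46079912]
```

View pics/s3c.png

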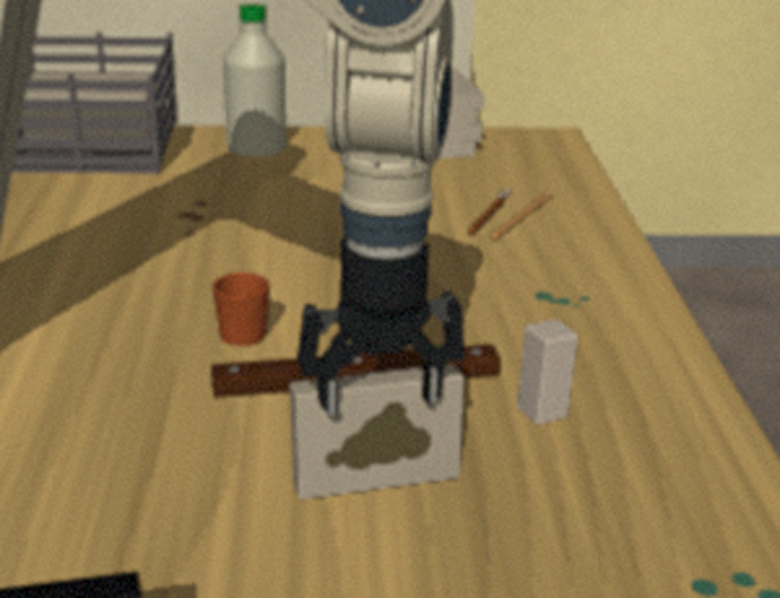

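The slab has begun to lean: its top edge is at crop y≈370 and its base hasn't moved. I keep pushing.

Emit:
move_arm(steps=[[0,0,0,0.2,0,0,-1],[0,0,0,0.2,0,0,-1],[0,0,0,0.2,0,0,-1],[0,0,0,0.2,0,0,-1],[0,0,0,0.1,0,0,-1],[0,0,0,0,0,0,-1],[0,0,0,0,0,0,-1],[0,0,0,0,0,0,-1]])

```text
time_s: 4.75
ee_pos: [0.5335, -0.0257, 0.0963]
ee_rot: [-3.142, 0.0, 1.78]
contact_force: [0.2, -0.5, 0.2]
opening: 0.0858
```

```bash
python3 - <<'E'
from h import *
crop(snap('side','s4'),180,100,480,330,2.6,'s4c')
print(ctrl.state()['ee_pos'],ctrl.state()['contact_force'])
E
```

```text
[ 0.53348049 -0.025708    0.09626772] [0.00142374 0.21068945 0.22078441]
```

View pics/s4c.png

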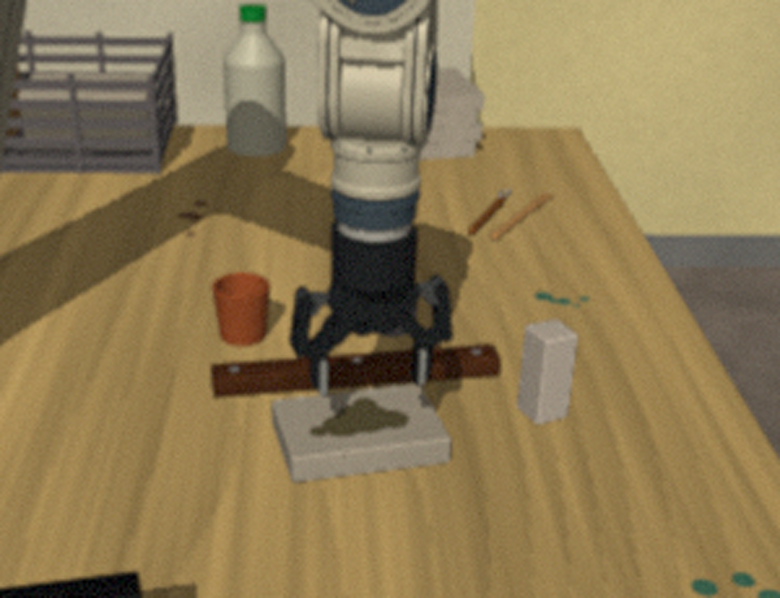

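The slab lies flat, smears up, with its trailing bottom corners at crop (295,480) and (450,462). I back off, then measure.

Emit:
move_arm(steps=[[0,0,0,-0.5,0,-0.3,-1],[0,0,0,-0.9,0,-0.3,-1],[0,0,0,-0.9,0,0,-1],[0,0,0,-0.3,0,0,-1],[0,0,0,0,0,0,-1]])

```text
time_s: 5.42
ee_pos: [0.5551, -0.1282, 0.1203]
ee_rot: [-3.141, -0.0, 1.779]
contact_force: [-0.4, 0.2, 0.1]
opening: 0.0849
```

```bash
python3 - <<'E'
from h import *
crop(snap('side','s5'),230,180,430,310,4,'s5c')
crop(snap('top','t5'),140,110,380,310,3.3,'t5c')
print(ctrl.state()['ee_pos'],ctrl.state()['contact_force'])
E
```

```text
[ 0.55475265 -0.12677118  0.12022926] [ 0.55753567 -0.46377161 -0.21794833]
```

View pics/s5c.png

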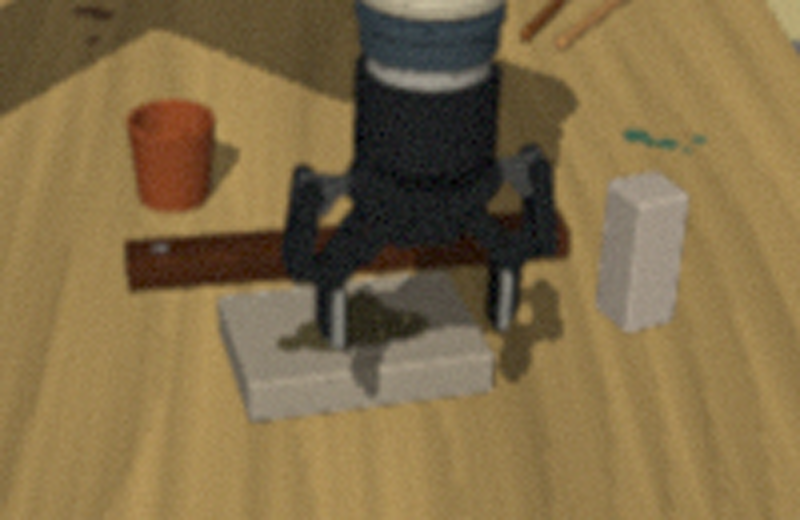

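View pics/t5c.png

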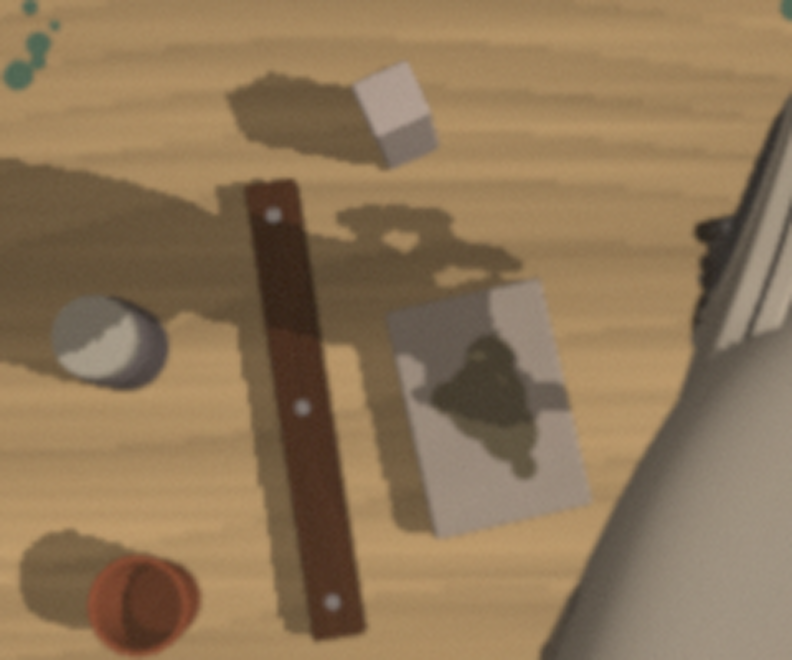

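Both views show the slab flat, smears up, with top-face corners at crop (388,315), (440,538), (590,500) and (540,280). The gap to the batten is about 85 crop px. The pot, jar and prop have not moved.

```bash
python3 - <<'E'
from h import *
np.set_printoptions(precision=4,suppress=True)
f=lambda L:np.array(L)/3.3+[140-.35,110-.35]
S=onz('top',f([(388,315),(440,538),(540,280),(590,500)]),.03)
B=onz('top',f([(247,187),(297,180),(365,632),(313,641)]),.025)
t=(B[1]-B[2]);t/=np.linalg.norm(t);n=np.array([-t[1],t[0],0])
print(S);print('gaps',-(S-B[1])@n,'yaw b',np.arctan2(t[1],t[0]))
for a,b in((0,1),(2,3)): l=S[a]-S[b];print('yaw',np.arctan2(l[1],l[0]),np.linalg.norm(l))
c=(S[2]+S[3])/2;print('TE mid',c)
pre=c-n*(.011+.03);print(pre)
pre[2]=.019
plan(pre,6,-1,np.arctan2(t[1],t[0])+np.pi/2)
E
```

```text
[[ 0.5895  0.0945  0.03  ]
 [ 0.4369  0.0598  0.03  ]
 [ 0.6127 -0.0099  0.03  ]
 [ 0.4616 -0.0425  0.03  ]]
gaps [0.0489 0.0608 0.1556 0.1655] yaw b 0.14790445845102076
yaw 0.22383298972029447 0.15654413753177235
yaw 0.21228186924166695 0.15452210807440947
TE mid [ 0.5372 -0.0262  0.03  ]
[ 0.5432 -0.0667  0.03  ]
pos [ 0.5548 -0.1268  0.1202] rot [-3.1411 -0.0006  1.7807] t 5.525 F [ 0.5575 -0.4638 -0.2179]
[-0.001, -0.001, 0.074, 0.254, 0.004, 0.422, -1.0]
[-0.001, -0.001, 0.074, 0.255, 0.001, 0.422, -1.0]
[-0.001, -0.001, 0.074, 0.255, -0.001, 0.422, -1.0]
[-0.001, -0.001, 0.074, 0.255, -0.004, 0.422, -1.0]
[-0.001, -0.001, 0.074, 0.255, -0.007, 0.422, -1.0]
[-0.001, -0.001, 0.074, 0.255, -0.009, 0.422, -1.0]
```

Emit:
move_arm(steps=[[0,0,0.07,0.2,0,0.5,-1],[0,0,0.07,0.2,0,0.5,-1],[0,0,0.07,0.2,0,0.5,-1],[0,0,0.07,0.2,0,0.5,-1],[0,0,0.07,0.2,0,0.3,-1],[0,0,0.07,0.2,0,0.2,-1],[0,0,0,0,0,0,-1]])

```text
time_s: 6.4
ee_pos: [0.546, -0.0792, 0.0202]
ee_rot: [-3.141, -0.0, 1.723]
contact_force: [0.2, -0.9, 0.2]
opening: 0.0854
```

```bash
python3 - <<'E'
from h import *
crop(snap('side','s6'),230,180,430,310,4,'s6c')
s=ctrl.state();print(s['ee_pos'],s['contact_force'],s['ee_rot'])
E
```

```text
[ 0.54642637 -0.07973089  0.02059   ] [-0.00447098  0.11672911  0.14032337] [3.14133084e+00 1.97526364e-04 1.72278298e+00]
```

View pics/s6c.png

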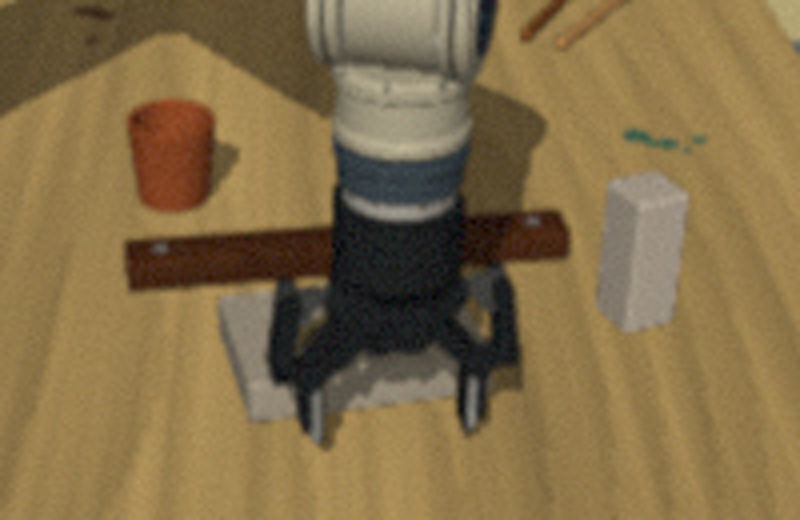

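The fingers sit behind the trailing edge, with tips at crop (315,445) and (470,430), just above the bench and slightly right of the slab's middle. I shift left a little and push.

Emit:
move_arm(steps=[[0,0,0,0.2,-0.25,0.1,-1],[0,0,0,0.25,0,0,-1],[0,0,0,0.25,0,0,-1],[0,0,0,0.2,0,0,-1],[0,0,0,0.2,0,0,-1],[0,0,0,0.2,0,0,-1],[0,0,0,0.2,0,0,-1],[0,0,0,0.2,0,0,-1]])

```text
time_s: 7.45
ee_pos: [0.5262, -0.014, 0.0163]
ee_rot: [3.141, 0.0, 1.722]
contact_force: [-0.2, -1.2, -0.2]
opening: 0.0854
```

```bash
python3 - <<'E'
from h import *
crop(snap('side','s7'),230,180,430,310,4,'s7c')
crop(snap('top','t7'),140,110,380,310,3.3,'t7c')
s=ctrl.state();print(s['ee_pos'],s['contact_force'],s['ee_rot'])
E
```

```text
[ 0.5258723  -0.01332388  0.01622134] [ 0.5795172  -0.64454417 -0.1903434 ] [-3.14142789e+00 -7.37043145e-04  1.72290956e+00]
```

View pics/t7c.png

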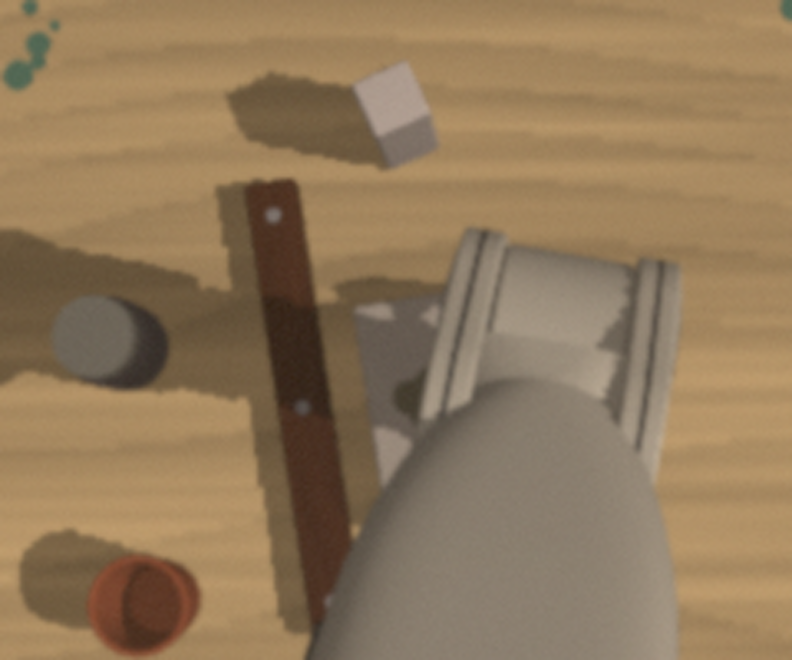

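View pics/s7c.png

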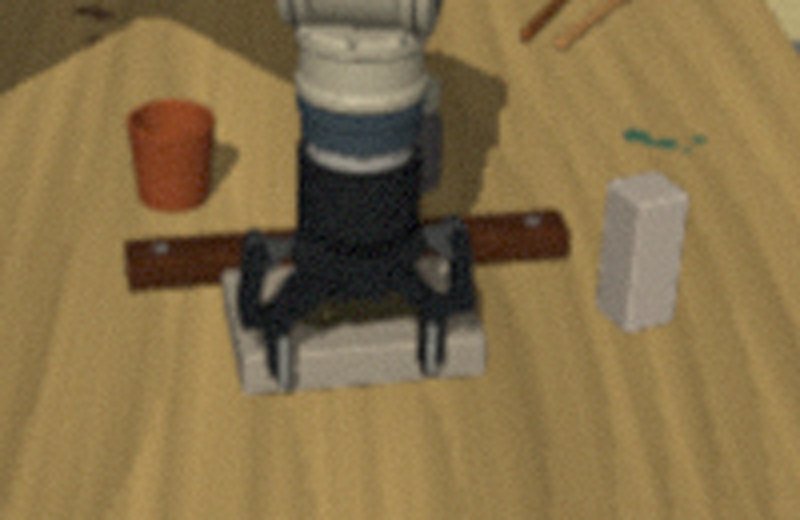

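The slab has squared up and follows both fingers. The remaining gap is about 40 crop px (27 mm). I continue gently.

Emit:
move_arm(steps=[[0,0,0,0.15,0,0,-1],[0,0,0,0.15,0,0,-1],[0,0,0,0.1,0,0,-1],[0,0,0,0.1,0,0,-1],[0,0,0,0.05,0,0,-1],[0,0,0,0,0,0,-1]])

```text
time_s: 8.3
ee_pos: [0.5227, 0.0077, 0.0163]
ee_rot: [-3.142, -0.0, 1.722]
contact_force: [-0.5, -0.4, -0.2]
opening: 0.0854
```

Emit:
move_arm(steps=[[0,0,0,0.05,0,0,-1],[0,0,0,0.05,0,0,-1],[0,0,0,0,0,0,-1]])

```text
time_s: 8.68
ee_pos: [0.5222, 0.0115, 0.0162]
ee_rot: [-3.142, -0.0, 1.722]
contact_force: [0.3, -0.9, -0.7]
opening: 0.0856
```

```bash
python3 - <<'E'
from h import *
crop(snap('top','t8'),140,110,380,310,3.3,'t8c')
s=ctrl.state();print(s['ee_pos'],s['contact_force'],s['ee_rot'])
E
```

```text
[0.52219764 0.01154081 0.01628596] [ 0.76670504 -0.29995002 -0.12206044] [ 3.14156577e+00 -2.91837595e-04  1.72216734e+00]
```

View pics/t8c.png

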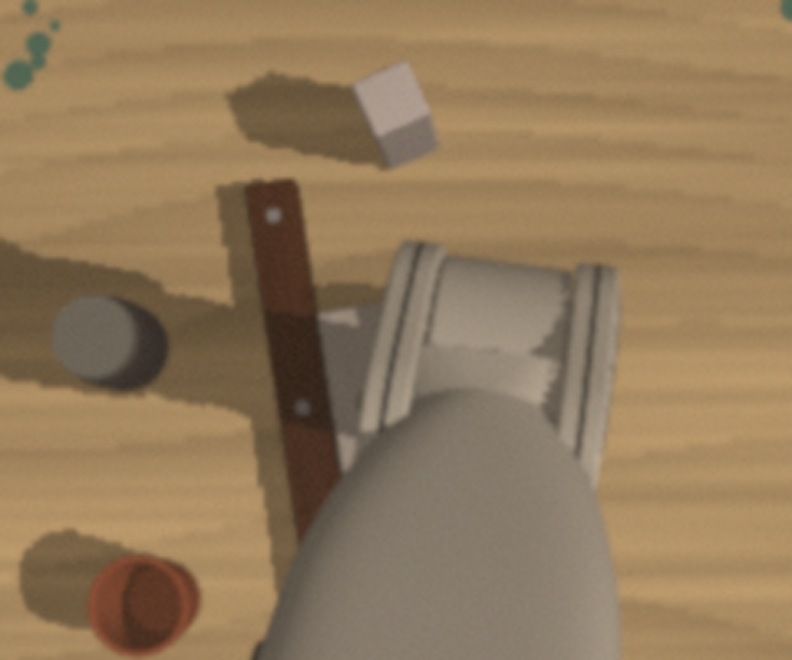

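The leading edge is about to meet the batten face at crop (318,315). I keep up small increments until the force rises.

Emit:
move_arm(steps=[[0,0,0,0.05,0,0,-1],[0,0,0,0.05,0,0,-1],[0,0,0,0,0,0,-1]])

```text
time_s: 9.1
ee_pos: [0.5218, 0.0141, 0.0163]
ee_rot: [-3.141, 0.003, 1.721]
contact_force: [0.9, -9.9, -0.9]
opening: 0.0853
```

Emit:
move_arm(steps=[[0,0,0,0.05,0,0,-1],[0,0,0,0,0,0,-1],[0,0,0,0,0,0,-1]])

```text
time_s: 9.48
ee_pos: [0.5219, 0.0142, 0.0165]
ee_rot: [-3.141, 0.007, 1.72]
contact_force: [0.7, -20.1, -1.5]
opening: 0.0853
```

The slab is firmly seated: the tool advanced 0.1 mm while the force rose to 20 N. I hold, then back off and raise clear.

Emit:
move_arm(steps=[[0,0,0,-0.1,0,0,-1],[0,0,0,-0.2,0,0,-1],[0,0,0,-0.5,0,0,-1],[0,0,0,-0.8,0,0,-1],[0,0,0,-0.8,0,-0.5,-1],[0,0,0,-0.8,0,-0.8,-1],[0,0,0,-0.8,0,-0.8,-1],[0,0,0,-0.8,0,-0.8,-1]])

```text
time_s: 10.48
ee_pos: [0.5501, -0.1746, 0.1334]
ee_rot: [3.141, 0.0, 1.722]
contact_force: [1.6, 0.5, 0.7]
opening: 0.0856
```

Emit:
move_arm(steps=[[0,0,0,-0.9,-0.6,-0.3,-1],[0,0,0,-0.9,-0.6,-0.3,-1],[0,0,0,-0.9,-0.6,0,-1],[0,0,0,0,0,0,-1],[0,0,0,0,0,0,-1]])

```text
time_s: 11.1
ee_pos: [0.495, -0.2906, 0.1561]
ee_rot: [-3.142, -0.001, 1.721]
contact_force: [-0.6, -0.3, -0.0]
opening: 0.0852
```

```bash
python3 - <<'E'
from h import *
crop(snap('side','s9'),230,180,430,310,4,'s9c')
crop(snap('top','t9'),140,110,380,310,3.3,'t9c')
s=ctrl.state();print(s['ee_pos'],s['contact_force'],s['ee_rot'])
E
```

```text
[ 0.49548084 -0.28966135  0.15617226] [0.84927945 0.2112569  0.47138247] [-3.14154838e+00 -4.01259766e-04  1.72266421e+00]
```

View pics/t9c.png

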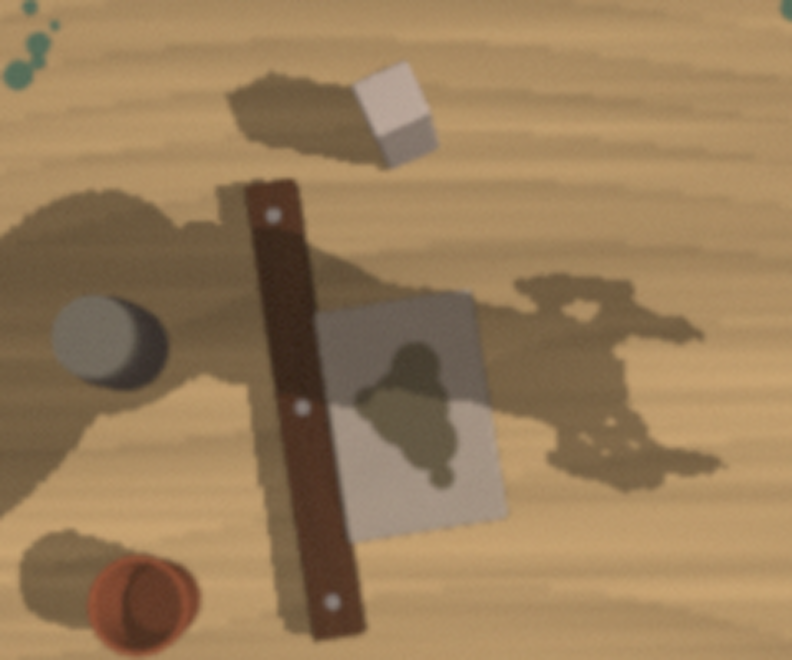

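View pics/s9c.png

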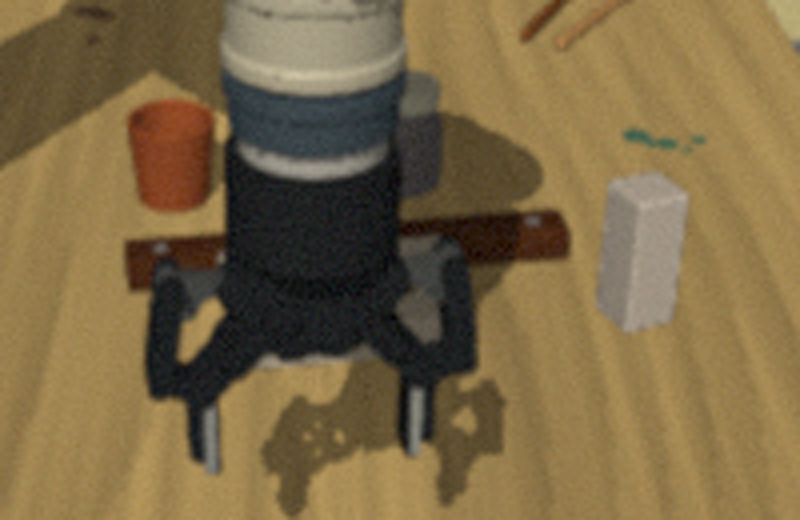

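The top view shows the leading edge flush end to end: its corners (316,315) and (350,541) lie on the batten face line (x≈317 and 351). The bystanders are unmoved and the arm is clear, so I hand it in.

```bash
python3 -c "
from rig import ctrl
print(ctrl.finish_job())"
```

```text
the job is handed in; nothing more can be done
None
```

I tipped the white slab flat towards the batten with the open fingers, then pushed its trailing edge until it seated against the batten. At the end the force rose to about 20 N while the tool moved only 0.1 mm. I then backed the arm clear and handed the job in; it gives no verdict.

**Last checks:**
- **Slab:** in the final top view both leading corners lie within about 1 crop pixel (under 1 mm) of the batten's face line. The slab is flat with the clay smears up.
- **Bystanders:** the pot, prop and jar look unmoved.
- **Arm:** it is touching nothing, and the clock stood at about 11 s.

No check failed or disagreed. In the last side view the gripper hid most of the slab, so the flush check rests on the top view and the force reading.

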